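Lock the battery cover of a kitchen scale with a knife blade

ROBOT

A 7-joint arm with a two-finger parallel gripper is mounted at the origin on a cart in front of the work surface, level with it; the furniture and walls round the work are solid. World frame = base frame: x ahead of the robot, y to its left, z up, the work surface at z = 0. Lengths are in m, angles in rad, forces in N, time in s.
With the tool pointing down it reaches from about 0.425 to 0.875 m from the base axis. Payload 4.7 kg.
Tool frame: the origin (TCP) lies at the very end of the fingers, on their centre line; the grasp point (between the pads) lies 19 mm behind it; z points along the fingers, y is the line along which they close (so a half turn about z gives the same grasp; the last joint's range is limited). The gripper opens to 85 mm and grips with 20 to 120 N. Pads are 22 mm wide; open, the fingers measure 114 mm over their backs; the gripper's body (76 mm by 85 mm) begins 54 mm behind the grasp point. The pads swing forward as they close: fully open they stand 13 mm farther back than shut.
Start: joints at [-1.207, 0.321, -0.07, 1.45, 0.023, 1.371, -0.057], TCP at [0.223, 0.611, 0.231] pointing down, gripper open.
Joint ranges: [-2.86, 2.86], [-0.3, 2.09], [-1.38, 1.24], [0.06, 2.45], [-1.56, 4.7], [0.09, 2.05], [-2.69, 2.69]. Speed limits (rad/s): [2.57, 2.57, 3.14, 3.14, 3.14, 3.14, 3.14].

INTERFACE

Orientations are given as [roll, pitch, yaw] about the fixed x, y, z axes, in that order (R = Rz(yaw) Ry(pitch) Rx(roll)).
In Python, from plant import arm gives the robot as it stands.
- The arm moves only by the tool step_arm, never from a script. Its arguments are lists of equal length, an entry for each row: "dp": the shift along the tool's x, y, z in units of 25 mm (1.0 is 25 mm), a list of three; "yaw": the turn about the tool's z in units of 6 degrees (1.0 is 6 degrees); "hand": the opening in per cent of the stroke, from 0 (shut) to 100 (fully open). In form: {"dp": [[dx, dy, dz], ...], "yaw": [yaw, ...], "hand": [hand, ...]}. A call has 1 to 20 rows; each row is the pose to reach, as a shift and turn from the pose commanded when the call began, along the tool's axes at that moment; what a row does not reach only later rows make up. A row lasts 1/8 s, in which the tool goes at most 62.5 mm and 10.7 degrees, less where a joint would pass 70% of its speed; a pose out of reach is approached as far as the arm can. A call with a gripper value outside its range is refused whole. The fingers move at their own pace and stop on an object; the grip force is fixed at half the most. Time passes only in rows, so rows that repeat a pose let the fingers close. It gives the time, the measured TCP pose, the force, the opening and the grip force at its end, in the units of the state.
- arm.get_state(): the state, without advancing time (a new reading comes with each control period).
- arm.snapshot(name): name is "scene" or "top"; returns the picture (384x512x3 uint8, red, green, blue); there is no depth.
- arm.camera_info(name): a dict with "vertical_fov" (degrees; the focal length in pixels is half the picture's height over the tangent of half this angle, whatever the lens; pixels are square), "cx", "cy" (the principal point, pixels), "extrinsics" (4x4, takes a point from world to camera coordinates). Camera axes: x right, y down, z forward; pixel columns grow to the right and rows downward; lengths in m; the calibration is good to about 2 mm. A picture is of the moment at which its call begins. camera_info takes no time and is no camera call.
- arm.job_done(): hands the job in; it is judged then, once.
The state is a dict: "time": time; "joints": joint angles; "joint_vel": joint speeds; "joint_efforts": joint torques, N m; "ee_pos": TCP position; "tool_rot": TCP orientation; "force": force on the tool from outside, world axes, zero at the start; "torque": the same for the moment, N m; "width": opening from 0.0 (shut) to 1.0 (fully open); "grasp_force": force on a finger pad.
Only numpy, scipy, OpenCV 4.12 (cv2) and the standard library are available. Lean on these libraries where they do the work, as an engineer would, in place of code of your own. Each camera call takes 0.05 s, during which the arm holds its last target. There are 200 camera calls.

TASK

The kitchen scale lies face down with a fresh cell in it and its round battery cover only dropped in: with the blade of the square-ended cheese knife from the block (the taller handle), gently press the cover in and turn it about a quarter turn clockwise to its stop (not at quite the same angle on every scale), so that it catches flush and stays locked. Do not touch the cover with the fingers, and do not force it: press with less than 20 N, twist with less than 0.2 N m and stop turning as soon as you feel the stop. Then stand the knife back in its own slot of the block, leaving the paring knife and everything else where it is.

Things in the scene. Friction and masses are not known exactly. Their poses are not given: they have to be found in the camera images.
- scale: White kitchen scale lying face down, fixed: body 130 (x) x 180 (y) mm, flat back face 30 mm above the worktop, four rubber feet 4 mm higher at (+-47, +-71) mm. Origin: middle of its underside, on the axis of the round battery opening (36 mm across, with entry notches for the cover's lugs on its +x and -x sides); z up.
- scale_bore (a point): Centre of the opening, level with the back face. Spring under the cover: 2 N at first, then 1.5 N per mm. Pressed 5 mm in (9.5 N) the lugs clear the lip and the cover turns clockwise, dragging 0.03 to 0.1 N m; at 6 mm (11 N) it is hard on the bottom. The hard end stop lies 66 to 114 degrees on, differently on each scale; there the twist climbs by 1 N m per rad. Let up, the lugs rise into catches.
- cover: Grey round battery cover in the opening, 34 mm across, 10.5 mm high, loose by 1 mm sideways. Origin: centre of its underside, z up; two lugs stick out along its +x and -x. At the start it floats on the sprung cell, origin 22 mm above the scale's (top 2.5 mm proud), x along the scale's x. Locked: turned to the stop, origin 19.5 mm above the scale's, top flush.
- cell: The fresh button cell, 28 mm across, on its contact spring under the cover, hidden by it; it slides only up and down with the cover. Origin: centre of its top, on which the cover rests.
- cover_slot (a point): Centre of the cover's top face, at the mouth of its straight coin slot, which runs along the cover's x: 22 mm long, 4 mm wide, 4 mm deep, edges broken by 0.6 mm. Axes as the cover's.
- cheese_knife: Knife standing blade down in the block; the taller of two dark wooden handles: 13 (x) x 22 (y) x 82 mm, flat sides. Origin: centre of the handle's underside, its shoulder, which rests on the block's top; z up along the handle. The blade below it is 45 mm long, 16 mm wide (y) and 2.4 mm thick (x), square at the end, thinning to 1.6 mm over the last 3 mm. 40 to 85 g.
- blade_tip (a point): Middle of the blade's square end, 45 mm below the cheese knife's origin; axes as the knife's.
- block: Small wooden knife block fixed on the worktop, 56 (x) x 118 (y) x 55 (z) mm. Origin: centre of its underside. Two upright slots in its top in line along its y: the cheese knife's at y = -29 mm (6 mm in x, 21 mm in y, 50 mm deep, mouth chamfered 2 mm) and the paring knife's at y = +29 mm.
- paring_knife: Bystander: small pointed paring knife in the block's other slot, handle 16 x 19 x 62 mm, so its top is 117 mm above the worktop. Origin: its shoulder, on the block's top.
- old_cell: Bystander: the spent button cell, 24 mm across, lying on the worktop in front of the scale.
- teaspoon: Bystander: teaspoon 130 mm long lying in front of the block.
- egg_timer: Bystander: round kitchen timer, 69 mm across, 60 mm high, behind the work.
- spice_jar: Bystander: slim red-capped spice jar, 45 mm across, 106 mm high, at the back left.
- carton: Bystander: small carton, 32 x 85 x 51 mm, at the front right before the hob.

How it is judged:
By the outcome, as a careful person would: the job done as asked, in the order asked, and still so for the second after the job is handed in, with the robot touching nothing.
It also fails if it takes over 72 s, if anything falls off the work surface, if the arm or the gripper's body presses on something with over 40 N, if the wrist force passes 120 N, or if a joint passes its speed limit or range.

## Working session

There is one attempt and no reset: what is moved stays moved. The work goes in short steps, Python scripts to look and compute and a tool call to move; the robot and the scene stay as the last step left them, time stands still between calls to the robot, and variables do not carry over. Pictures are saved under pics/ and viewed, at most 10 in all, crops included, and the job is handed in when it is done.

Besides the shell and the picture viewer there is one more tool, called after "Emit:" as a command line: name --pt "numbers of a row" for each row, then --argument value for the rest. step_arm: Moves the arm, as the interface text tells. Its arguments: {"type":"object","properties":{"dp":{"type":"array"},"yaw":{"type":"array"},"hand":{"type":"array"}},"required":["dp","yaw","hand"]}

```bash
ls; mkdir -p pics
python3 - <<'E'
from plant import arm
import cv2,numpy as np
np.set_printoptions(precision=4,suppress=True)
print(arm.get_state())
for n in("scene","top"):
    i=arm.camera_info(n);print(n,i)
    im=arm.snapshot(n)[:,:,::-1]; cv2.imwrite(f"pics/{n}0.png",im)
E
```

```text
pics
{'time': 0.0, 'joints': array([-1.2069,  0.3218, -0.0701,  1.4517,  0.0226,  1.3708, -0.0569]), 'joint_vel': array([ 0.0003,  0.0001,  0.0001,  0.0011, -0.001 ,  0.0013, -0.0001]), 'joint_efforts': array([  0.0005, -49.3582,  -0.3821, -31.4332,   0.0128,   0.0113,
         0.    ]), 'ee_pos': array([0.2226, 0.6101, 0.2302]), 'tool_rot': array([-3.1396,  0.0001,  2.7918]), 'force': array([ 0.3099, -0.0576, -0.1846]), 'torque': array([-0.0107, -0.0312, -0.0323]), 'grasp_force': 0.0, 'width': 1.0007261880931893}
scene {'vertical_fov': 48.79453659915551, 'cx': 248.95167969612777, 'cy': 190.1598317476175, 'extrinsics': array([[-0.8387, -0.5444, -0.014 ,  0.3606],
       [-0.2452,  0.4005, -0.8829,  0.207 ],
       [ 0.4863, -0.737 , -0.4694,  0.9082],
       [ 0.    ,  0.    ,  0.    ,  1.    ]])}
top {'vertical_fov': 45.352429854406424, 'cx': 258.7683294269384, 'cy': 189.28270082815445, 'extrinsics': array([[-0.0228, -0.9997, -0.0052, -0.0792],
       [-0.997 ,  0.0231, -0.0733,  0.5304],
       [ 0.0734,  0.0036, -0.9973,  1.4759],
       [ 0.    ,  0.    ,  0.    ,  1.    ]])}
```

View pics/scene0.png

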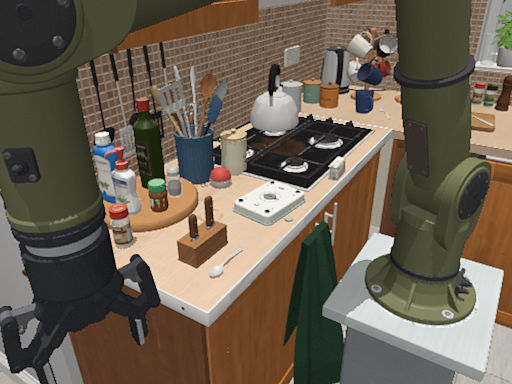

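View pics/top0.png

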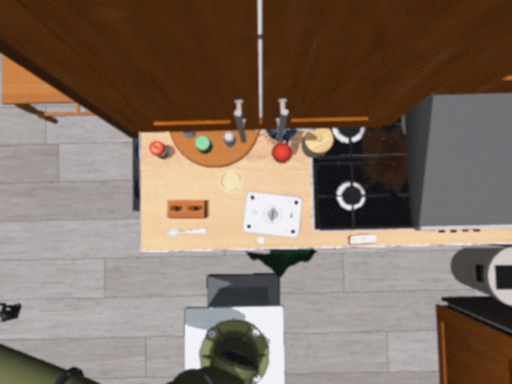

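Run:
```python
import cv2
a=cv2.imread('pics/top0.png')[185:245,155:315]; b=cv2.imread('pics/scene0.png')[175:285,165:325]
cv2.imwrite('pics/c_top.png',cv2.resize(a,None,fx=5,fy=5,interpolation=cv2.INTER_CUBIC))
cv2.imwrite('pics/c_scene.png',cv2.resize(b,None,fx=5,fy=5,interpolation=cv2.INTER_CUBIC))
```

```text
(no output)
```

View pics/c_top.png

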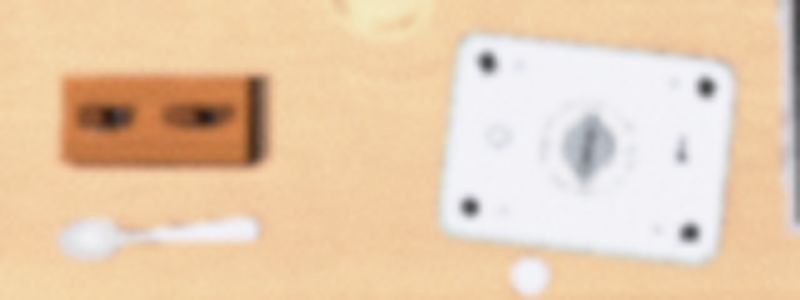

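View pics/c_scene.png

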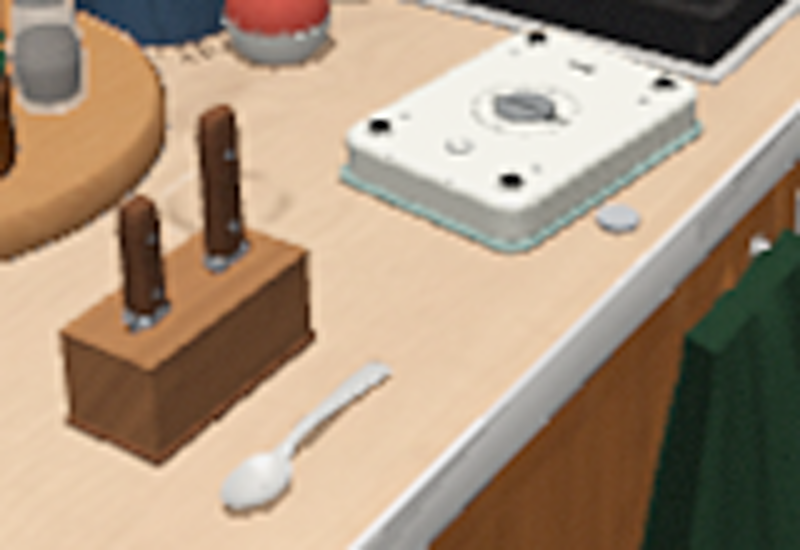

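```bash
cat > h.py <<'E'
import numpy as np
from plant import arm
from scipy.optimize import least_squares
np.set_printoptions(precision=4,suppress=True)
def proj(n,P,dxy=(0,0)):
    i=arm.camera_info(n);E=i['extrinsics'];f=192/np.tan(np.radians(i['vertical_fov']/2))
    c=np.atleast_2d(P)@E[:3,:3].T+E[:3,3]
    return c[:,:2]/c[:,2:]*f+[i['cx'],i['cy']]
def un(c,off,s=5): return (np.array(c,float)+.5)/s-.5+off
def pts(p,L):
    c,s=np.cos(p[2]),np.sin(p[2]);L=np.array(L,float)
    return np.c_[p[0]+c*L[:,0]-s*L[:,1],p[1]+s*L[:,0]+c*L[:,1],L[:,2]]
def fit(obs,p0):  # obs: list of (cam, local pts, pixels)
    r=lambda p:np.concatenate([(proj(n,pts(p,L))-u).ravel() for n,L,u in obs])
    s=least_squares(r,p0);return s.x,s.fun.reshape(-1,2)
E
python3 - <<'E'
from h import *
T=[155,185];S=[165,175]
F=[[.047,.071,.034],[.047,-.071,.034],[-.047,.071,.034],[-.047,-.071,.034]]
ot=('top',F,un([(487,62),(706,87),(470,206),(690,232)],T))
# scene: left foot(379,126),near(512,181),back(537,37),right(665,83); +y left
os=('scene',F,un([(379,126),(537,37),(512,181),(665,83)],S))
for o in([ot],[os],[ot,os]): 
    p,r=fit(o,[.5,-.1,0]);print('scale',p,r.round(1).tolist())
B=[[.028,.059,.055],[-.028,.059,.055],[-.028,-.059,.055],[.028,-.059,.055]]
bt=('top',B,un([(62,77),(62,163),(248,163),(248,77)],T))
B2=[[-.028,.059,.055],[-.028,-.059,.055],[.028,.059,.055]]
bs=('scene',B2,un([(155,370),(310,250),(62,333)],S))
for o in([bt],[bs],[bt,bs]):
    try:
        p,r=fit(o,[.5,.2,0]);print('block',p,r.round(1).tolist())
    except Exception as e: print(e)
    q=pts(p,[[0,-.029,.137]])
    print(q,proj('scene',q),proj('top',q))
print(un((215,108),S))
E
```

```text
scale [ 0.4472 -0.1328 -0.1386] [[-0.0, -0.2], [0.1, -0.1], [-0.1, 0.1], [0.0, 0.1]]
scale [ 0.4449 -0.1317 -0.1357] [[0.3, 0.0], [-0.1, 0.0], [-0.1, -0.1], [-0.1, 0.1]]
scale [ 0.4462 -0.1328 -0.1371] [[-0.1, 0.2], [0.0, 0.2], [-0.0, 0.5], [0.1, 0.4], [0.1, -0.3], [-0.2, -0.2], [-0.4, -0.4], [-0.3, -0.1]]
block [ 0.4699  0.1417 -0.0208] [[0.1, -0.2], [-0.1, 0.3], [-0.1, 0.2], [0.1, -0.3]]
[[0.4693 0.1127 0.137 ]] [[207.7413 197.0583]] [[190.7881 207.7058]]
block [ 0.4681  0.1424 -0.0049] [[0.1, 0.1], [0.0, -0.0], [-0.1, -0.1]]
[[0.468  0.1134 0.137 ]] [[208.0023 197.3277]] [[190.5555 208.1541]]
block [ 0.4691  0.1417 -0.012 ] [[0.0, 0.2], [-0.0, 0.7], [0.0, 0.3], [-0.0, -0.2], [-0.3, -0.2], [-0.0, -0.2], [-0.3, -0.5]]
[[0.4688 0.1127 0.137 ]] [[207.9235 197.1183]] [[190.788  207.8875]]
[207.6 196.2]
```

```bash
cat >> h.py <<'E'
def plan(p,psi):
    "dp units and yaw units from the measured pose to TCP p with tool yaw psi"
    s=arm.get_state();r=s['tool_rot'];y=r[2]
    d=np.array(p)-s['ee_pos'];c,sn=np.cos(y),np.sin(y)
    dy=(psi-y+np.pi)%(2*np.pi)-np.pi
    print('t',s['time'],'pos',s['ee_pos'],'rot',r,'F',s['force'],'T',s['torque'],'w',s['width'],'g',s['grasp_force'])
    print('dp',np.array([c*d[0]+sn*d[1],sn*d[0]-c*d[1],-d[2]])/.025,'yaw',-np.degrees(dy)/6,'j',s['joints'])
E
python3 -c "
from h import *
plan([.469,.1127,.20],np.pi/2-.012)"
```

```text
t 0.1 pos [0.2226 0.6102 0.2303] rot [-3.1398  0.0001  2.7918] F [-0.2583  0.6172  0.4086] T [ 0.0278  0.0073 -0.0033] w 0.9988571075040967 g 0.0
dp [-16.077  -15.3172   1.2134] yaw 11.774654753987535 j [-1.2069  0.3218 -0.0701  1.4515  0.0226  1.3708 -0.0569]
```

Emit:
step_arm --pt "-2 -2 0" --pt "-4 -4 0" --pt "-6 -5.7 0.2" --pt "-8 -7.6 0.4" --pt "-10 -9.5 0.6" --pt "-12 -11.4 0.8" --pt "-13.5 -12.9 1" --pt "-15 -14.3 1.1" --pt "-16.08 -15.32 1.2" --pt "-16.08 -15.32 1.2" --pt "-16.08 -15.32 1.2" --pt "-16.08 -15.32 1.2" --yaw '[1,2.5,4,5.5,7,8.5,10,11,11.8,11.8,11.8,11.8]' --hand '[80,70,60,60,60,60,60,60,60,60,60,60]'

```text
time: 1.6
ee_pos: [0.4686, 0.1146, 0.2012]
tool_rot: [-3.141, -0.0, 1.559]
force: [-0.1, 1.6, -0.2]
width: 0.6
grasp_force: 0.0
```

Run:
```python
from h import *
import cv2
plan([.469,.1127,.086],np.pi/2-.012)
a=arm.snapshot('scene')[:,:,::-1][130:260,120:280]; cv2.imwrite('pics/p1.png',cv2.resize(a,None,fx=4,fy=4,interpolation=cv2.INTER_CUBIC))
```

```text
t 1.6 pos [0.4686 0.1146 0.2012] rot [-3.1412 -0.0002  1.5592] F [-0.0583  1.6326 -0.191 ] T [ 0.0192  0.0432 -0.0053] w 0.5998374057216207 g 0.0
dp [-0.077   0.0179  4.6067] yaw 0.00354540544713363 j [-0.708  -0.0312  0.4081  1.9081  0.0127  1.2625 -0.3156]
```

View pics/p1.png

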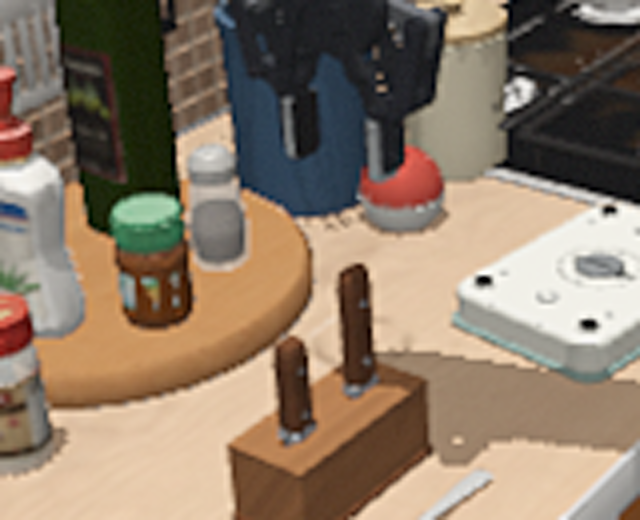

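Emit:
step_arm --pt "0 0 1" --pt "0 0 2" --pt "0 0 3" --pt "0 0 4" --pt "0 0 4.6" --pt "0 0 4.6" --pt "0 0 4.6" --pt "0 0 4.6" --yaw '[0,0,0,0,0,0,0,0]' --hand '[60,60,60,60,60,60,60,60]'

```text
time: 2.65
ee_pos: [0.47, 0.1134, 0.0873]
tool_rot: [3.14, -0.001, 1.556]
force: [-0.2, 0.6, -0.4]
width: 0.602
grasp_force: 0.0
```

Run:
```python
from h import *
import cv2
plan([.469,.1127,.086],np.pi/2-.012)
a=arm.snapshot('scene')[:,:,::-1][160:260,140:300]; cv2.imwrite('pics/p2.png',cv2.resize(a,None,fx=4,fy=4,interpolation=cv2.INTER_CUBIC))
```

```text
t 2.65 pos [0.47   0.1134 0.0873] rot [ 3.1398 -0.0009  1.5563] F [-0.1904  0.6496 -0.3862] T [-0.0288 -0.0146  0.0151] w 0.6021903203106623 g 0.0
dp [-0.0291 -0.039   0.0538] yaw -0.02391201192006247 j [-0.6928  0.0913  0.4209  2.0385 -0.0442  1.0182 -0.2648]
```

View pics/p2.png

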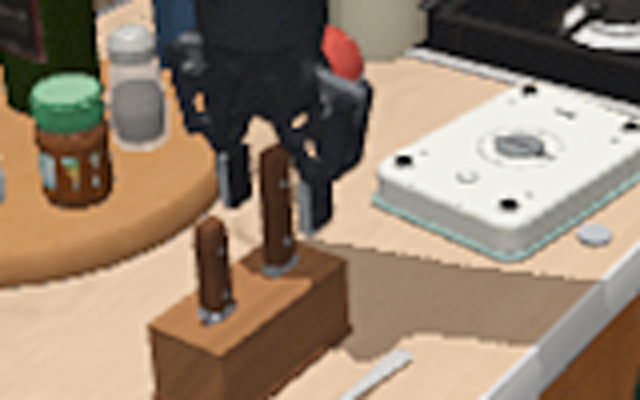

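Emit:
step_arm --pt "0 0 0" --pt "0 0 0" --pt "0 0 0" --pt "0 0 0" --pt "0 0 0" --pt "0 0 0" --pt "0 0 0" --pt "0 0 0" --yaw '[0,0,0,0,0,0,0,0]' --hand '[40,20,5,0,0,0,0,0]'

```text
time: 3.7
ee_pos: [0.4694, 0.1132, 0.0866]
tool_rot: [3.141, -0.0, 1.556]
force: [-1.0, -1.0, 5.1]
width: 0.15
grasp_force: 58.7
```

Run:
```python
from h import *
plan([.469,.1127,.151],np.pi/2-.012)
```

```text
t 3.7 pos [0.4694 0.1132 0.0866] rot [ 3.1412 -0.0002  1.5561] F [-1.0288 -0.9939  5.0996] T [-0.1036  0.1271 -0.0424] w 0.15038471383619614 g 58.70059847831726
dp [-0.0187 -0.0149 -2.5776] yaw -0.02539066303640651 j [-0.6927  0.0922  0.421   2.0394 -0.0443  1.018  -0.2647]
```

Emit:
step_arm --pt "0 0 -0.3" --pt "0 0 -0.8" --pt "0 0 -1.3" --pt "0 0 -1.8" --pt "0 0 -2.3" --pt "0 0 -2.8" --pt "0 0 -3.0" --pt "0 0 -3.0" --pt "0 0 -3.0" --yaw '[0,0,0,0,0,0,0,0,0]' --hand '[0,0,0,0,0,0,0,0,0]'

```text
time: 4.82
ee_pos: [0.4688, 0.113, 0.1609]
tool_rot: [-3.141, 0.0, 1.556]
force: [-0.4, -0.6, -0.3]
width: 0.145
grasp_force: 58.4
```

Run:
```python
from h import *
plan([.446,-.1325,.130],np.pi/2-.1371+np.pi/2)
```

```text
t 4.825 pos [0.4688 0.113  0.1609] rot [-3.1408  0.0003  1.5561] F [-0.4214 -0.5629 -0.2825] T [-0.0144 -0.056  -0.0064] w 0.14454813433684638 g 58.39622497558594
dp [-9.8308 -0.7698  1.2345] yaw -13.83079755615365 j [-0.7044  0.0039  0.4165  1.9603 -0.0016  1.1786 -0.302 ]
```

Emit:
step_arm --pt "-0.8 0 0" --pt "-2 -0.1 0" --pt "-3.2 -0.2 0" --pt "-4.4 -0.3 0" --pt "-5.6 -0.4 0" --pt "-6.8 -0.5 0.2" --pt "-8 -0.6 0.4" --pt "-9 -0.7 0.8" --pt "-9.83 -0.77 1.2" --pt "-9.83 -0.77 1.2" --pt "-9.83 -0.77 1.2" --pt "-9.83 -0.77 1.2" --yaw '[-1,-2.5,-4,-5.5,-7,-8.5,-10,-11.5,-12.8,-13.83,-13.83,-13.83]' --hand '[0,0,0,0,0,0,0,0,0,0,0,0]'

```text
time: 6.32
ee_pos: [0.4463, -0.1321, 0.1312]
tool_rot: [3.142, -0.0, 3.003]
force: [0.2, 0.0, -1.1]
width: 0.146
grasp_force: 58.4
```

Run:
```python
from h import *
import cv2
plan([.446,-.1325,.115],np.pi-.1371)
a=arm.snapshot('scene')[:,:,::-1];cv2.imwrite('pics/s3.png',a)
a=a[150:230,220:320]
t=arm.snapshot('top')[:,:,::-1];cv2.imwrite('pics/t3.png',t);t=t[180:250,240:305]
a=cv2.resize(a,None,fx=7,fy=7,interpolation=cv2.INTER_CUBIC)
cv2.imwrite('pics/p3.png',a)
P=[[.446,-.1325,.0325],[.446,-.1325,.0534]]
print(proj('scene',P),proj('top',P))
```

```text
t 6.325 pos [ 0.4463 -0.1321  0.1312] rot [ 3.1415 -0.0002  3.0032] F [ 0.1669  0.0025 -1.1069] T [0.0016 0.0152 0.0228] w 0.14552127025930725 g 58.41456413269043
dp [ 0.0105 -0.0193  0.6482] yaw -0.012498517095080314 j [-0.4966 -0.0178  0.7297  2.0402  0.0132  1.115   1.6595]
[[269.3634 195.7365]
 [269.4271 189.2601]] [[272.138  214.2909]
 [272.2949 214.1656]]
```

View pics/p3.png

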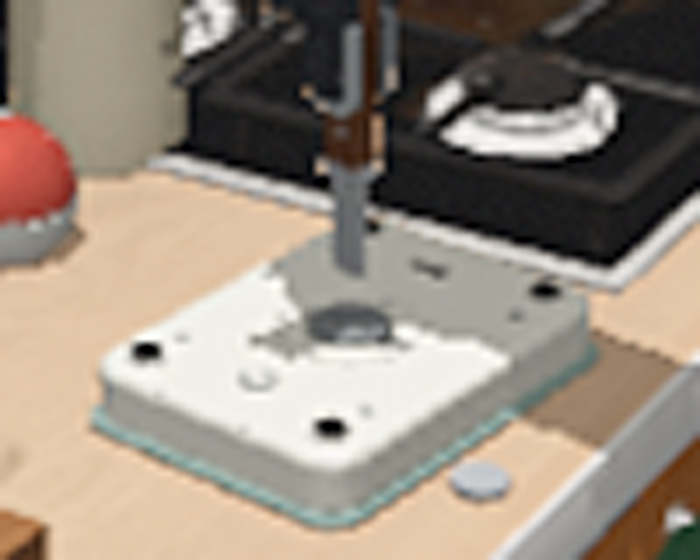

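Emit:
step_arm --pt "0 0 0.3" --pt "0 0 0.6" --pt "0 0 0.75" --pt "0 0 0.85" --pt "0 0 0.92" --pt "0 0 0.97" --pt "0 0 0.97" --pt "0 0 0.97" --yaw '[0,0,0,0,0,0,0,0]' --hand '[0,0,0,0,0,0,0,0]'

```text
time: 7.42
ee_pos: [0.4465, -0.1323, 0.1072]
tool_rot: [3.141, 0.0, 3.004]
force: [0.3, 0.3, -0.5]
width: 0.144
grasp_force: 58.4
```

Run:
```python
from h import *
import cv2
plan([.446,-.1325,.103],np.pi-.1371)
a=arm.snapshot('scene')[:,:,::-1];cv2.imwrite('pics/s4.png',a)
a=cv2.resize(a[170:215,235:305],None,fx=10,fy=10,interpolation=cv2.INTER_CUBIC)
cv2.imwrite('pics/p4.png',a)
```

```text
t 7.425 pos [ 0.4465 -0.1323  0.1072] rot [3.1414 0.0003 3.0044] F [ 0.2689  0.2953 -0.5165] T [ 0.0086  0.0541 -0.029 ] w 0.1442111087496473 g 58.417428731918335
dp [ 0.0176 -0.009   0.1678] yaw -0.0010345304110879674 j [-0.4911  0.0194  0.7373  2.0659 -0.0152  1.0611  1.6871]
```

View pics/p4.png

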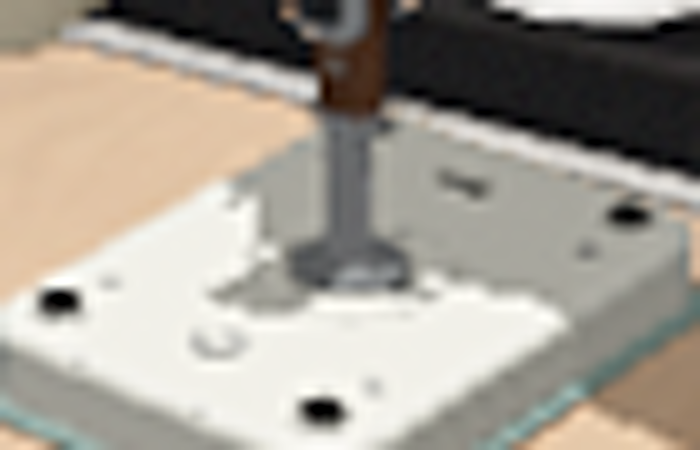

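Emit:
step_arm --pt "0 0 0.03" --pt "0 0 0.06" --pt "0 0 0.09" --pt "0 0 0.12" --pt "0 0 0.15" --pt "0 0 0.15" --pt "0 0 0.15" --yaw '[0,0,0,0,0,0,0]' --hand '[0,0,0,0,0,0,0]'

```text
time: 8.35
ee_pos: [0.4465, -0.1324, 0.1035]
tool_rot: [3.141, 0.0, 3.004]
force: [-0.8, -0.2, 2.0]
width: 0.145
grasp_force: 58.8
```

Emit:
step_arm --pt "0 0 0.04" --pt "0 0 0.08" --pt "0 0 0.1" --pt "0 0 0.1" --pt "0 0 0.1" --yaw '[0,0,0,0,0]' --hand '[0,0,0,0,0]'

```text
time: 8.98
ee_pos: [0.4466, -0.1324, 0.1012]
tool_rot: [3.141, 0.0, 3.004]
force: [-1.5, 0.3, 6.8]
width: 0.144
grasp_force: 59.3
```

Emit:
step_arm --pt "0 0 0.03" --pt "0 0 0.06" --pt "0 0 0.08" --pt "0 0 0.08" --pt "0 0 0.08" --yaw '[0,0,0,0,0]' --hand '[0,0,0,0,0]'

```text
time: 9.6
ee_pos: [0.4467, -0.1324, 0.0995]
tool_rot: [3.141, 0.0, 3.004]
force: [-2.3, 0.4, 9.2]
width: 0.146
grasp_force: 59.6
```

Run:
```python
from h import *
plan([.446,-.1325,.103],np.pi-.1371)
```

```text
t 9.6 pos [ 0.4467 -0.1324  0.0995] rot [3.1412 0.0005 3.0044] F [-2.3133  0.3781  9.2256] T [0.1556 0.7067 0.0105] w 0.14642221985114376 g 59.64223265647888
dp [ 0.0271 -0.0058 -0.1395] yaw -0.001074652242770627 j [-0.4886  0.0328  0.7391  2.0732 -0.026   1.0439  1.6969]
```

Emit:
step_arm --pt "0 0 0.02" --pt "0 0 0.02" --pt "0 0 0.02" --pt "0 0 0.02" --pt "0 0 0.02" --pt "0 0 0.02" --pt "0 0 0.02" --yaw '[0,0.4,0.8,1.2,1.6,2,2]' --hand '[0,0,0,0,0,0,0]'

```text
time: 10.48
ee_pos: [0.447, -0.133, 0.0992]
tool_rot: [-3.141, 0.001, 2.795]
force: [-2.6, 0.2, 9.0]
width: 0.142
grasp_force: 59.9
```

```bash
cat >> h.py <<'E'
def rd():
    s=arm.get_state();print('t',s['time'],'pos',s['ee_pos'],'yaw cw deg',np.degrees(3.0044-s['tool_rot'][2]),'rp',s['tool_rot'][:2],'F',s['force'],'T',s['torque'],'g',s['grasp_force'],'j7',s['joints'][6])
E
python3 -c "
from h import *
rd()"
```

```text
t 10.475 pos [ 0.447  -0.133   0.0992] yaw cw deg 12.016236533653762 rp [-3.1414  0.0014] F [-2.6378  0.1971  8.9727] T [-0.2481  0.6469  0.0198] g 59.87015783786774 j7 1.4881194501364716
```

Emit:
step_arm --pt "0 0 0.02" --pt "0 0 0.02" --pt "0 0 0.02" --pt "0 0 0.02" --pt "0 0 0.02" --yaw '[0.5,1,1.5,2,2]' --hand '[0,0,0,0,0]'

```text
time: 11.1
ee_pos: [0.4474, -0.133, 0.0989]
tool_rot: [3.141, 0.002, 2.585]
force: [-1.5, -0.7, 10.3]
width: 0.145
grasp_force: 59.9
```

```bash
cat >> h.py <<'E'
def av(k=6):
    a=[]
    for _ in range(k):
        arm.snapshot('top');s=arm.get_state();a.append(np.r_[s['force'],s['torque']])
    print('avg',np.mean(a,0),'sd',np.std(a,0)[[2,5]]);rd()
E
python3 -c "
from h import *
av()"
```

```text
avg [-1.4733 -0.6355  9.6073 -0.1646  0.4142  0.0709] sd [0.3189 0.0181]
t 11.4 pos [ 0.4475 -0.133   0.0989] yaw cw deg 23.992372531212656 rp [3.1409 0.0023] F [-1.7975 -0.5534 10.0674] T [-0.0758  0.3689  0.0493] g 59.87917363643646 j7 1.2799530287200342
```

Emit:
step_arm --pt "0 0 0" --pt "0 0 0" --pt "0 0 0" --pt "0 0 0" --pt "0 0 0" --pt "0 0 0" --pt "0 0 0" --yaw '[0.7,1.5,2.3,3.1,3.9,4.5,4.5]' --hand '[0,0,0,0,0,0,0]'

```text
time: 12.28
ee_pos: [0.4472, -0.1328, 0.0988]
tool_rot: [3.14, 0.001, 2.114]
force: [-1.8, 0.8, 9.7]
width: 0.144
grasp_force: 60.0
```

```bash
python3 -c "
from h import *
av()"
```

```text
avg [-1.8076 -0.2455 10.2505 -0.099   0.5545  0.0918] sd [0.6123 0.0285]
t 12.575 pos [ 0.4472 -0.1329  0.0988] yaw cw deg 50.98729387480166 rp [3.1404 0.0012] F [-1.948   0.6364 10.3463] T [-0.0878  0.5518  0.1062] g 59.9554717540741 j7 0.8093991664512846
```

Emit:
step_arm --pt "0 0 0" --pt "0 0 0" --pt "0 0 0" --pt "0 0 0" --pt "0 0 0" --pt "0 0 0" --yaw '[0.5,1,1.5,2,2.5,2.5]' --hand '[0,0,0,0,0,0]'

```text
time: 13.32
ee_pos: [0.4471, -0.1329, 0.0988]
tool_rot: [3.14, 0.001, 1.852]
force: [-2.5, -0.3, 10.1]
width: 0.145
grasp_force: 60.0
```

```bash
python3 -c "
from h import *
av()"
```

```text
avg [-1.9162 -0.4188  9.878  -0.129   0.6271  0.0918] sd [0.5194 0.0368]
t 13.625 pos [ 0.4471 -0.1329  0.0988] yaw cw deg 65.98987726414099 rp [3.1404 0.0008] F [-2.3826 -1.2985 10.7162] T [-0.135   0.5994  0.1163] g 59.953240156173706 j7 0.547955254869604
```

Emit:
step_arm --pt "0 0 0" --pt "0 0 0" --pt "0 0 0" --yaw '[0.3,0.6,0.6]' --hand '[0,0,0]'

```text
time: 14.0
ee_pos: [0.4471, -0.1329, 0.0988]
tool_rot: [3.14, 0.001, 1.79]
force: [-2.1, -0.3, 10.1]
width: 0.141
grasp_force: 59.9
```

```bash
python3 -c "
from h import *
av()"
```

```text
avg [-2.0352 -0.399  10.3051 -0.1444  0.6245  0.0845] sd [0.7798 0.0285]
t 14.3 pos [ 0.4471 -0.1329  0.0988] yaw cw deg 69.59129726149776 rp [3.1404 0.0008] F [-1.3896 -0.9359  9.9879] T [-0.1106  0.6448  0.1297] g 59.9268364906311 j7 0.48519394908707947
```

Emit:
step_arm --pt "0 0 0" --pt "0 0 0" --pt "0 0 0" --yaw '[0.2,0.4,0.4]' --hand '[0,0,0]'

```text
time: 14.68
ee_pos: [0.4471, -0.1329, 0.0988]
tool_rot: [3.14, 0.001, 1.748]
force: [-2.2, -1.2, 10.8]
width: 0.144
grasp_force: 59.9
```

```bash
python3 -c "
from h import *
av()"
```

```text
avg [-1.9496 -0.3982  9.9228 -0.1315  0.6287  0.114 ] sd [0.4699 0.0193]
t 14.975 pos [ 0.4471 -0.1329  0.0988] yaw cw deg 71.98864729814845 rp [3.1404 0.0007] F [-2.6206 -0.7945 10.6112] T [-0.1435  0.6576  0.1483] g 59.914135336875916 j7 0.44333320526796144
```

Emit:
step_arm --pt "0 0 0" --pt "0 0 0" --pt "0 0 0" --yaw '[0.15,0.3,0.3]' --hand '[0,0,0]'

```text
time: 15.35
ee_pos: [0.4471, -0.133, 0.0988]
tool_rot: [3.14, 0.001, 1.716]
force: [-1.9, -1.3, 9.6]
width: 0.141
grasp_force: 59.9
```

```bash
python3 -c "
from h import *
av(9)"
```

```text
avg [-2.2333 -0.5759  9.8228 -0.143   0.6219  0.0913] sd [0.4284 0.0322]
t 15.8 pos [ 0.4471 -0.1329  0.0988] yaw cw deg 73.78752241704146 rp [3.1403 0.0007] F [-2.1595 -0.6935  9.0937] T [-0.1426  0.6325  0.1093] g 59.91506516933441 j7 0.41201507115958597
```

Just noise; continue in small steps.

Emit:
step_arm --pt "0 0 0" --pt "0 0 0" --pt "0 0 0" --yaw '[0.25,0.5,0.5]' --hand '[0,0,0]'

```text
time: 16.18
ee_pos: [0.447, -0.1329, 0.0988]
tool_rot: [3.14, 0.001, 1.664]
force: [-1.8, 0.1, 10.1]
width: 0.142
grasp_force: 59.9
```

```bash
python3 -c "
from h import *
av()"
```

```text
avg [-2.2584 -0.434   9.7218 -0.1517  0.6419  0.0793] sd [0.397  0.0271]
t 16.475 pos [ 0.447  -0.1329  0.0988] yaw cw deg 76.78999170036407 rp [3.1404 0.0006] F [-1.9547 -0.6282  9.3882] T [-0.1961  0.6128  0.0741] g 59.91564095020294 j7 0.35970936019521565
```

Emit:
step_arm --pt "0 0 0" --pt "0 0 0" --pt "0 0 0" --yaw '[0.25,0.5,0.5]' --hand '[0,0,0]'

```text
time: 16.85
ee_pos: [0.447, -0.1329, 0.0988]
tool_rot: [3.14, 0.001, 1.612]
force: [-2.4, -0.4, 9.5]
width: 0.145
grasp_force: 59.9
```

```bash
python3 -c "
from h import *
av()"
```

```text
avg [-2.4484 -0.4542 10.1551 -0.1231  0.6491  0.0981] sd [0.1817 0.0312]
t 17.15 pos [ 0.447  -0.1329  0.0988] yaw cw deg 79.7881218941036 rp [3.1404 0.0006] F [-1.8742 -1.1741 10.1445] T [-0.1159  0.6586  0.1186] g 59.90947365760803 j7 0.30745104256375216
```

Emit:
step_arm --pt "0 0 0" --pt "0 0 0" --pt "0 0 0" --yaw '[0.25,0.5,0.5]' --hand '[0,0,0]'

```text
time: 17.52
ee_pos: [0.447, -0.1329, 0.0988]
tool_rot: [3.14, 0.001, 1.559]
force: [-2.3, -0.9, 10.5]
width: 0.145
grasp_force: 59.9
```

```bash
python3 -c "
from h import *
av()"
```

```text
avg [-1.8012 -0.4446  9.9605 -0.1128  0.6575  0.0979] sd [0.3181 0.0206]
t 17.825 pos [ 0.447  -0.1329  0.0988] yaw cw deg 82.78912594614926 rp [3.1404 0.0005] F [-2.0135 -0.5153  9.5114] T [-0.0934  0.7217  0.11  ] g 59.90914821624756 j7 0.2551230647613675
```

Emit:
step_arm --pt "0 0 0" --pt "0 0 0" --pt "0 0 0" --yaw '[0.25,0.5,0.5]' --hand '[0,0,0]'

```text
time: 18.2
ee_pos: [0.447, -0.1329, 0.0988]
tool_rot: [3.14, 0.0, 1.507]
force: [-2.0, 0.3, 9.9]
width: 0.142
grasp_force: 59.9
```

```bash
python3 -c "
from h import *
av()"
```

```text
avg [-2.8629 -0.9946 10.1386 -0.1345  0.6777  0.0789] sd [0.6396 0.0126]
t 18.5 pos [ 0.447  -0.1329  0.0987] yaw cw deg 85.78884633684382 rp [3.1405 0.0004] F [-3.0067 -1.4655  9.9207] T [-0.1487  0.6466  0.0887] g 59.914841651916504 j7 0.20286500968587864
```

Emit:
step_arm --pt "0 0 0" --pt "0 0 0" --pt "0 0 0" --yaw '[0.25,0.5,0.5]' --hand '[0,0,0]'

```text
time: 18.88
ee_pos: [0.4469, -0.1329, 0.0988]
tool_rot: [3.141, 0.0, 1.455]
force: [-1.8, -0.4, 10.1]
width: 0.146
grasp_force: 59.9
```

```bash
python3 -c "
from h import *
av()"
```

```text
avg [-2.1799 -0.3607  9.9488 -0.1271  0.7049  0.0894] sd [0.2953 0.0218]
t 19.175 pos [ 0.4469 -0.1329  0.0987] yaw cw deg 88.78865487300097 rp [3.1406 0.0004] F [-2.2642 -1.2483  9.5242] T [-0.1296  0.7357  0.0629] g 59.92271840572357 j7 0.15055942367317482
```

Emit:
step_arm --pt "0 0 0" --pt "0 0 0" --pt "0 0 0" --yaw '[0.25,0.5,0.5]' --hand '[0,0,0]'

```text
time: 19.55
ee_pos: [0.4469, -0.1329, 0.0988]
tool_rot: [3.14, 0.0, 1.402]
force: [-1.8, -0.2, 9.6]
width: 0.143
grasp_force: 59.9
```

```bash
python3 -c "
from h import *
av()"
```

```text
avg [-2.8977 -0.6076 10.4218 -0.1552  0.7021  0.0862] sd [0.5727 0.025 ]
t 19.85 pos [ 0.4469 -0.1329  0.0987] yaw cw deg 91.7901280476606 rp [3.1405 0.0003] F [-2.7346 -0.2149 10.4941] T [-0.1415  0.6891  0.0796] g 59.9198716878891 j7 0.09827508363111483
```

Emit:
step_arm --pt "0 0 0" --pt "0 0 0" --pt "0 0 0" --yaw '[0.25,0.5,0.5]' --hand '[0,0,0]'

```text
time: 20.23
ee_pos: [0.4469, -0.1329, 0.0987]
tool_rot: [3.141, 0.0, 1.35]
force: [-2.3, 0.7, 10.1]
width: 0.145
grasp_force: 59.9
```

```bash
python3 -c "
from h import *
av()"
```

```text
avg [-2.3009 -0.5656 10.0773 -0.1374  0.6997  0.1012] sd [0.5623 0.0224]
t 20.525 pos [ 0.4469 -0.1329  0.0987] yaw cw deg 94.7869085067477 rp [3.1406 0.0003] F [-2.1724 -0.2378 10.0892] T [-0.1201  0.7233  0.0867] g 59.88944113254547 j7 0.04605668789803397
```

Emit:
step_arm --pt "0 0 0" --pt "0 0 0" --pt "0 0 0" --yaw '[0.25,0.5,0.5]' --hand '[0,0,0]'

```text
time: 20.9
ee_pos: [0.4469, -0.1329, 0.0987]
tool_rot: [3.141, 0.0, 1.297]
force: [-3.0, 0.4, 9.8]
width: 0.145
grasp_force: 59.9
```

```bash
python3 -c "
from h import *
av()"
```

```text
avg [-2.6511 -0.5948 10.7859 -0.129   0.7574  0.0916] sd [0.6088 0.0215]
t 21.2 pos [ 0.4469 -0.1329  0.0988] yaw cw deg 97.78722978918532 rp [3.1406 0.0002] F [-3.0835 -0.0752 10.1831] T [-0.1237  0.7159  0.0852] g 59.941365122795105 j7 -0.006264884963014167
```

Emit:
step_arm --pt "0 0 0" --pt "0 0 0" --pt "0 0 0" --yaw '[0.25,0.5,0.5]' --hand '[0,0,0]'

```text
time: 21.58
ee_pos: [0.4469, -0.1329, 0.0987]
tool_rot: [3.141, 0.0, 1.245]
force: [-2.9, -0.1, 10.3]
width: 0.144
grasp_force: 60.0
```

```bash
python3 -c "
from h import *
av()"
```

```text
avg [-2.6705 -0.7914 10.4696 -0.1186  0.7802  0.1149] sd [0.5795 0.027 ]
t 21.875 pos [ 0.4469 -0.1329  0.0988] yaw cw deg 100.78724011207379 rp [3.1406 0.0001] F [-2.8314 -0.1755 10.8785] T [-0.1253  0.7993  0.1167] g 59.99890744686127 j7 -0.05854517821268943
```

Emit:
step_arm --pt "0 0 0" --pt "0 0 0" --yaw '[0.15,0.3]' --hand '[0,0]'

```text
time: 22.12
ee_pos: [0.4469, -0.1329, 0.0987]
tool_rot: [3.141, 0.0, 1.213]
force: [-2.9, -0.7, 10.2]
width: 0.139
grasp_force: 60.0
```

```bash
python3 -c "
from h import *
av(9)"
```

```text
avg [-2.7519 -0.3664 10.6222 -0.127   0.7775  0.1001] sd [0.4989 0.0176]
t 22.575 pos [ 0.4468 -0.1329  0.0987] yaw cw deg 102.58691103971641 rp [3.1407 0.0001] F [-2.5924 -0.1217 11.3469] T [-0.1524  0.8032  0.0972] g 60.03715217113495 j7 -0.08988714824813784
```

Emit:
step_arm --pt "0 0 0" --pt "0 0 0" --pt "0 0 0" --yaw '[0.25,0.5,0.5]' --hand '[0,0,0]'

```text
time: 22.95
ee_pos: [0.4468, -0.1329, 0.0987]
tool_rot: [3.141, 0.0, 1.162]
force: [-3.8, -1.0, 10.1]
width: 0.145
grasp_force: 60.1
```

```bash
python3 -c "
from h import *
av(5)"
```

```text
avg [-2.7795  0.0082 10.5911 -0.1037  0.8107  0.1681] sd [0.576 0.044]
t 23.2 pos [ 0.4468 -0.1329  0.0987] yaw cw deg 105.57763772331808 rp [3.1408 0.0001] F [-2.8847  0.5063 10.7215] T [-0.1053  0.7806  0.156 ] g 60.08212924003601 j7 -0.14210013466500576
```

Emit:
step_arm --pt "0 0 -0.03" --pt "0 0 -0.06" --pt "0 0 -0.1" --pt "0 0 -0.13" --pt "0 0 -0.13" --pt "0 0 -0.13" --yaw '[0,0,0,0,0,0]' --hand '[0,0,0,0,0,0]'

```text
time: 23.95
ee_pos: [0.4464, -0.1326, 0.1011]
tool_rot: [3.141, 0.0, 1.161]
force: [-1.9, -1.1, 4.2]
width: 0.139
grasp_force: 59.0
```

```bash
python3 -c "
from h import *
av(5)"
```

```text
avg [-0.5691 -1.2028  3.6175 -0.433   0.1844  0.1112] sd [0.3042 0.0278]
t 24.2 pos [ 0.4464 -0.1325  0.1011] yaw cw deg 105.59930103966751 rp [3.1413 0.0002] F [ 0.1517 -1.7145  3.5763] T [-0.4898  0.1863  0.1255] g 59.08553123474121 j7 -0.14675725812996523
```

Emit:
step_arm --pt "0 0 -0.03" --pt "0 0 -0.06" --pt "0 0 -0.06" --pt "0 0 -0.06" --pt "0 0 -0.06" --pt "0 0 -0.06" --yaw '[0,0,0,-0.3,-0.6,-0.6]' --hand '[0,0,0,0,0,0]'

```text
time: 24.95
ee_pos: [0.4463, -0.1323, 0.1025]
tool_rot: [-3.141, -0.0, 1.224]
force: [-0.5, -1.6, 0.4]
width: 0.144
grasp_force: 58.7
```

```bash
python3 -c "
from h import *
av(5)"
```

```text
avg [-0.386  -1.6669  0.9006 -0.5227  0.0928  0.0087] sd [0.6599 0.0386]
t 25.2 pos [ 0.4463 -0.1323  0.1025] yaw cw deg 102.0048109112738 rp [-3.1415 -0.0001] F [-0.5335 -2.1116 -0.265 ] T [-0.5461  0.0946  0.0036] g 58.67501735687256 j7 -0.08606503198629274
```

Emit:
step_arm --pt "0 0 -0.05" --pt "0 0 -0.15" --pt "0 0 -0.3" --pt "0 0 -0.6" --pt "0 0 -1" --pt "0 0 -1.5" --pt "0 0 -2" --pt "0 0 -2.4" --pt "0 0 -2.4" --pt "0 0 -2.4" --yaw '[0,0,0,0,0,0,0,0,0,0]' --hand '[0,0,0,0,0,0,0,0,0,0]'

```text
time: 26.45
ee_pos: [0.4461, -0.1323, 0.1623]
tool_rot: [-3.141, -0.0, 1.224]
force: [-0.6, -0.4, -0.6]
width: 0.147
grasp_force: 58.5
```

Run:
```python
from h import *
import cv2
a=arm.snapshot('scene')[:,:,::-1];cv2.imwrite('pics/s5.png',a)
a=cv2.resize(a[145:220,220:320],None,fx=7,fy=7,interpolation=cv2.INTER_CUBIC)
cv2.imwrite('pics/p5.png',a)
plan([.4694,.1132,.163],1.5561)
```

```text
t 26.5 pos [ 0.446  -0.1323  0.1622] rot [-3.1408  0.0002  1.2242] F [ 0.8787  0.5702 -0.0173] T [-0.0373  0.0543  0.0005] w 0.14593659653798402 g 58.47723126411438
dp [ 9.5539 -2.4554 -0.034 ] yaw -3.169818978262116 j [-0.5497 -0.064   0.7652  2.0047  0.048   1.1843 -0.1503]
```

View pics/p5.png

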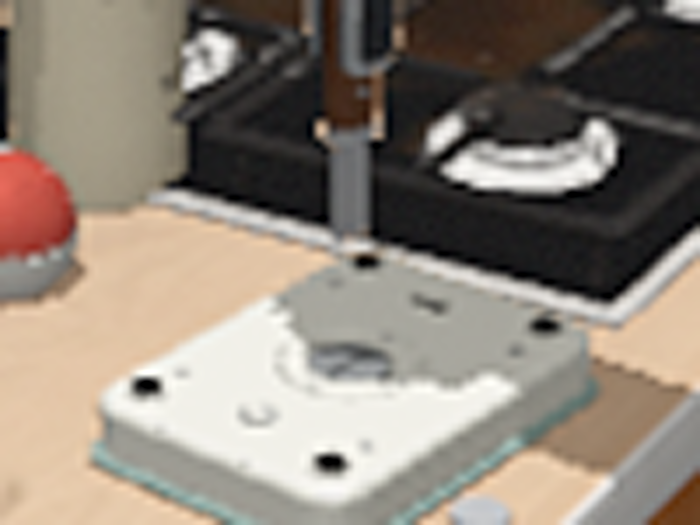

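Emit:
step_arm --pt "0.8 -0.2 0" --pt "2 -0.5 0" --pt "3.2 -0.8 0" --pt "4.4 -1.1 0" --pt "5.6 -1.4 0" --pt "6.8 -1.7 0" --pt "8 -2.0 0" --pt "9 -2.3 0" --pt "9.55 -2.455 0" --pt "9.55 -2.455 0" --pt "9.55 -2.455 0" --pt "9.55 -2.455 0" --yaw '[-0.3,-0.7,-1.1,-1.5,-1.9,-2.3,-2.7,-3,-3.17,-3.17,-3.17,-3.17]' --hand '[0,0,0,0,0,0,0,0,0,0,0,0]'

```text
time: 28.0
ee_pos: [0.4698, 0.1119, 0.1626]
tool_rot: [3.141, -0.0, 1.554]
force: [0.5, 0.0, -1.3]
width: 0.146
grasp_force: 58.4
```

Run:
```python
from h import *
arm.snapshot('top')
plan([.4694,.1132,.0875],1.5561)
```

```text
t 28.05 pos [0.4698 0.112  0.1626] rot [ 3.1415 -0.0001  1.5543] F [-0.2075  0.2666 -0.3995] T [ 0.0166 -0.0091 -0.0085] w 0.14593004536609297 g 58.433638215065
dp [ 0.0462 -0.0171  3.0059] yaw -0.017287696111006865 j [-0.7933  0.      0.5084  1.9601 -0.0001  1.1814 -0.3014]
```

Emit:
step_arm --pt "0.04 -0.02 0.1" --pt "0.04 -0.02 0.5" --pt "0.04 -0.02 0.9" --pt "0.04 -0.02 1.1" --pt "0.04 -0.02 1.3" --pt "0.04 -0.02 1.5" --pt "0.04 -0.02 1.7" --pt "0.04 -0.02 1.7" --yaw '[0,0,0,0,0,0,0,0]' --hand '[0,0,0,0,0,0,0,0]'

```text
time: 29.05
ee_pos: [0.469, 0.114, 0.1197]
tool_rot: [-3.141, 0.0, 1.556]
force: [0.1, 0.6, -0.9]
width: 0.145
grasp_force: 58.4
```

Emit:
step_arm --pt "-0.03 0.015 0.2" --pt "-0.03 0.015 0.5" --pt "-0.03 0.015 0.8" --pt "-0.03 0.015 1.0" --pt "-0.03 0.015 1.1" --pt "-0.03 0.015 1.18" --pt "-0.03 0.015 1.25" --pt "-0.03 0.015 1.25" --pt "-0.03 0.015 1.25" --yaw '[0,0,0,0,0,0,0,0,0]' --hand '[0,0,0,0,0,0,0,0,0]'

```text
time: 30.18
ee_pos: [0.4697, 0.1134, 0.089]
tool_rot: [3.141, -0.0, 1.556]
force: [-0.9, 0.2, -0.7]
width: 0.145
grasp_force: 58.4
```

```bash
python3 -c "
from h import *
av(4)"
```

```text
avg [ 0.1765  0.1857  0.2348  0.0181 -0.017  -0.0181] sd [0.639  0.0377]
t 30.375 pos [0.4697 0.1133 0.0889] yaw cw deg 82.98015139552955 rp [ 3.1414 -0.0002] F [0.3181 0.4377 0.9733] T [-0.022   0.0012 -0.0513] g 58.43529760837555 j7 -0.2563089229222446
```

Lower to light contact with the shoulder.

Emit:
step_arm --pt "0 0 0.03" --pt "0 0 0.06" --pt "0 0 0.09" --pt "0 0 0.09" --pt "0 0 0.09" --yaw '[0,0,0,0,0]' --hand '[0,0,0,0,0]'

```text
time: 31.0
ee_pos: [0.4696, 0.1133, 0.0866]
tool_rot: [3.142, -0.0, 1.556]
force: [-0.1, 0.2, -0.0]
width: 0.147
grasp_force: 58.6
```

```bash
python3 -c "
from h import *
av(4)"
```

```text
avg [ 0.1162  0.0908 -0.1137  0.0051  0.0467 -0.0017] sd [0.2247 0.0177]
t 31.2 pos [0.4696 0.1133 0.0866] yaw cw deg 82.97872504781358 rp [ 3.1415 -0.0001] F [-0.1225 -0.0188  0.2621] T [-0.0358  0.072  -0.0037] g 58.57645332813263 j7 -0.25455532552625926
```

Emit:
step_arm --pt "0 0 0.02" --pt "0 0 0.04" --pt "0 0 0.04" --pt "0 0 0.04" --yaw '[0,0,0,0]' --hand '[0,0,0,0]'

```text
time: 31.7
ee_pos: [0.4697, 0.1133, 0.0865]
tool_rot: [-3.141, -0.0, 1.556]
force: [-2.1, -1.1, 8.7]
width: 0.142
grasp_force: 59.9
```

```bash
python3 -c "
from h import *
av(4)"
```

```text
avg [-2.9253 -0.8697  8.109  -0.2744  0.7735 -0.0143] sd [0.2291 0.0187]
t 31.9 pos [0.4697 0.1133 0.0866] yaw cw deg 82.9813234748865 rp [-3.1414 -0.0005] F [-2.3617 -1.2419  7.9888] T [-0.2834  0.794   0.0102] g 59.91168916225433 j7 -0.25376582162542777
```

Seated. Back off the load a little and open.

Emit:
step_arm --pt "0 0 -0.03" --pt "0 0 -0.03" --pt "0 0 -0.03" --pt "0 0 -0.03" --pt "0 0 -0.03" --pt "0 0 -0.03" --pt "0 0 -0.03" --pt "0 0 -0.03" --yaw '[0,0,0,0,0,0,0,0]' --hand '[0,0,15,25,40,60,60,60]'

```text
time: 32.9
ee_pos: [0.4696, 0.1133, 0.0863]
tool_rot: [3.142, 0.0, 1.556]
force: [0.4, -0.1, -0.3]
width: 0.597
grasp_force: 0.0
```

Emit:
step_arm --pt "0 0 -0.5" --pt "0 0 -1.2" --pt "0 0 -2.2" --pt "0 0 -3.2" --pt "0 0 -4.2" --pt "0 0 -5.2" --pt "0 0 -5.5" --pt "0 0 -5.5" --pt "0 0 -5.5" --yaw '[0,0,0,0,0,0,0,0,0]' --hand '[60,60,60,60,60,60,60,60,60]'

```text
time: 34.02
ee_pos: [0.469, 0.1131, 0.2228]
tool_rot: [-3.14, 0.001, 1.556]
force: [-0.4, 0.5, -0.5]
width: 0.597
grasp_force: 0.0
```

Run:
```python
from h import *
import cv2
a=arm.snapshot('scene')[:,:,::-1];cv2.imwrite('pics/s6.png',a)
a=cv2.resize(a[160:290,160:320],None,fx=4.5,fy=4.5,interpolation=cv2.INTER_CUBIC)
cv2.imwrite('pics/p6.png',a);rd()
```

```text
t 34.075 pos [0.469  0.1131 0.2228] yaw cw deg 82.97981652570506 rp [-3.1399  0.0009] F [-0.1187 -0.462  -0.1286] T [ 0.0033  0.0316 -0.0476] g 0.0 j7 -0.32610917050407806
```

View pics/p6.png

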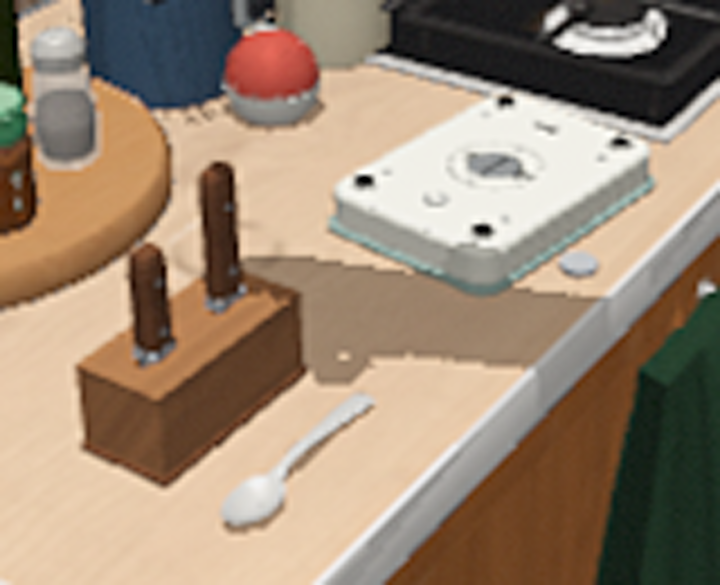

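```bash
python3 -c "
from plant import arm
print(arm.job_done())"
```

```text
the job is handed in; nothing more can be done
None
```

The battery cover is pressed in and turned about 100° clockwise until I felt the stop; it looks flush and caught. Average readings peaked at about 11 N pressing and 0.17 N m twisting. The cheese knife is back in its own slot, nothing else in the final picture looks moved, and the job was handed in at about 34 s.

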